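# Cork sanding block through the sprung dust flap

### The job

Put the dusty cork sanding block, which stands on end on the bench, away in the grey dust box: push it down end first through the orange sprung flap in the box's top, at least halfway in before you let go, so that it drops inside and the flap springs shut behind it. Leave the mahogany caul where it lies.

Things in the scene. Friction and masses are not known exactly. Their poses are not given: they have to be found in the camera images.
- sanding_block: Loose cork sanding block, brown-tan, 56 x 28 mm, 101 mm tall as it stands on end, 0.12 to 0.2 kg. Origin: centre of one 56 x 101 face, about 50 mm above the bench. Its z axis is level and runs 28 mm from there through the thickness, so the block's middle is 14 mm from the origin along +z; x is level along the 56 mm width, y points up. Grip it across the 28 mm, near the top.
- wood_caul: Bystander, to be left alone: loose mahogany clamping caul, a reddish brown bar lying flat on the bench, 45 x 150 x 22 mm. Origin: centre of its underside; y along its length, z up.
- dust_box: Grey box fixed to the bench, clear front, 150 (x) x 140 (y) x 180 mm high, turned up to 20 degrees. Origin: centre of its underside, z up. The flat top, at z = 180 mm, has one mouth centred over the origin, 64 (x) x 96 (y) mm, filled by the flap; the block goes in with its 28 mm along the box's x and its 56 mm along y. Walls 5 mm; inside it is 170 mm deep and empty.
- dust_flap (a joint): Orange flap, 62 x 93 mm, that fills the mouth of the dust box, hinged along the mouth's edge on the box's +x side. 0 rad: shut, level with the top; it grows to 1.5 as the flap swings down into the box. A weak spring (0.1 N at the free edge) shuts it again as soon as nothing holds it open; the block's own weight slides past it.
Mind the look-alikes: they are no part of the job. Leave any green or purple look-alike of the sanding_block alone.

How it is judged:
On the way:
1. the sanding block, held in the fingers, is at least 40 mm down through the mouth and holds the flap open (z of sanding_block in the frame of dust_box below 0.191 m and value of joint dust_flap above 0.6 rad and contact force between the fingers and sanding_block above 0.5 N), for 0.1 s.
At the end, for the whole second after the job is handed in: The sanding block is inside the dust box, whole below the mouth, come to rest but for a slight rocking (under 0.1 m/s), and the flap has closed behind it to within 0.1 rad (6 degrees) (x of sanding_block in the frame of dust_box between -0.072 and 0.072 m and y of sanding_block in the frame of dust_box between -0.067 and 0.067 m and z of sanding_block in the frame of dust_box below 0.13 m and value of joint dust_flap below 0.1 rad and linear speed of sanding_block below 0.1 m/s); the robot touches nothing.
It fails at once if the mahogany caul is moved by more than 40 mm (distance of wood_caul from where it was at the start of the episode above 0.04 m).
It also fails if it takes over 40 s, if anything falls off the work surface, if the arm or the gripper's body presses on something with over 40 N, if the wrist force passes 120 N, or if a joint passes its speed limit or range.

### The arm

A 7-joint arm with a two-finger parallel gripper is mounted at the origin on a cart in front of the work surface, level with it; the furniture and walls round the work are solid. World frame = base frame: x ahead of the robot, y to its left, z up, the work surface at z = 0. Lengths are in m, angles in rad, forces in N, time in s.
With the tool pointing down it reaches from about 0.35 to 0.9 m from the base axis. Payload 7.2 kg.
Tool frame: the origin (TCP) lies between the finger pads; the fingertips stand 22 mm ahead of it and the grasp point (between the pads) lies 3 mm ahead of it; z points along the fingers, y is the line along which they close (so a half turn about z gives the same grasp; the last joint's range is limited). The gripper opens to 88 mm and grips with 3 to 60 N. Pads are 20 mm wide; open, the fingers measure 115 mm over their backs; the gripper's body (75 mm by 178 mm) begins 61 mm behind the grasp point.
Start: joints at [-1.302, 0.411, -0.013, 1.596, 0.006, 1.134, -0.082], TCP at [0.207, 0.59, 0.223] pointing down, gripper open.
Joint ranges: [-2.95, 2.95], [-0.29, 1.99], [-1.47, 1.44], [0.14, 2.54], [-1.03, 4.17], [0.13, 1.85], [-2.86, 2.86]. Speed limits (rad/s): [2.39, 2.39, 3.01, 3.01, 3.14, 3.14, 3.14].

### API

Orientations are given as a unit quaternion [w, x, y, z].
In Python, from cell import manip gives the robot as it stands. The module is installed in compiled form; this text tells all that it offers.
- The arm moves only by the shell command python3 -m handwheel 'ROWS' [FORCE]. ROWS is JSON, a list of rows, each a list of 7 numbers: the closure in counts, from 0 (fully open) to 255 (shut), then the shift along the tool's x, y, z in mm, then the turn, a rotation vector about the tool's x, y, z in degrees. In form: [[grip, x, y, z, rx, ry, rz], ...]. A call has 1 to 12 rows; each row shifts and turns the commanded pose from where the row before left it, along the tool's axes as they then stand; what a row does not reach is not made up. A row lasts 1/8 s, in which the tool goes at most 62.5 mm and 10.7 degrees, less where a joint would pass 70% of its speed; a pose out of reach is approached as far as the arm can. A call with a gripper value outside its range is refused whole. The fingers move at their own pace and stop on an object; FORCE is the grip in N (left out, the last holds). Time passes only in rows, so rows that do not move let the fingers close. It gives the time, the measured TCP pose, the force, the opening and the grip force at its end, in the units of the state.
- manip.read_state(): the state, without advancing time (a new reading comes with each control period).
- manip.snapshot(name): name is "scene" or "top" or "wrist"; returns a dict with "pixels" (420x560x3 uint8, red, green, blue), "fx", "fy", "cx", "cy" (pixels), "R" (3x3) and "t" (3): a world point X has camera coordinates R X + t. Camera axes: x right, y down, z forward; pixel columns grow to the right and rows downward; lengths in m; the calibration is good to about 2 mm. A picture is of the moment at which its call begins. There is no depth.
- manip.finish_job(): hands the job in; it is judged then, once.
The state is a dict: "time_s": time; "qpos": joint angles; "qvel": joint speeds; "joint_efforts": joint torques, N m; "tcp_pos": TCP position; "ee_rot": TCP orientation; "force": force on the tool from outside, world axes, zero at the start; "torque": the same for the moment, N m; "width": opening from 0.0 (shut) to 1.0 (fully open); "finger_force": force on a finger pad.
Only numpy, scipy, OpenCV 4.12 (cv2) and the standard library are available. Lean on these libraries where they do the work, as an engineer would, in place of code of your own. Each camera call takes 0.05 s, during which the arm holds its last target. There are 200 camera calls.

## Working session

There is one attempt and no reset: what is moved stays moved. The work goes in short steps, Python scripts to look and compute and a shell command to move; the robot and the scene stay as the last step left them, time stands still between calls to the robot, and variables do not carry over. Pictures are saved under pics/ and viewed, at most 10 in all, crops included, and the job is handed in when it is done.

```bash
mkdir -p pics; python3 - <<'E'
from cell import manip
import cv2,numpy as np
for n in("scene","top"):
    s=manip.snapshot(n); cv2.imwrite(f"pics/{n}0.png",cv2.resize(s["pixels"][:,:,::-1],(800,600),interpolation=cv2.INTER_CUBIC))
    print(n,s["fx"],s["cx"],s["cy"],np.round(s["R"],3).tolist(),np.round(s["t"],3))
s=manip.read_state();print(s["tcp_pos"],s["ee_rot"],s["time_s"])
E
```

```text
scene 488.5706848073383 275.81528946775023 215.29051294106748 [[0.782, -0.623, 0.017], [-0.467, -0.604, -0.647], [0.413, 0.497, -0.763]] [-0.316  0.366  1.231]
top 494.14770290688404 285.95378471344367 201.21925315595865 [[0.01, -1.0, -0.003], [-0.995, -0.01, -0.1], [0.1, 0.004, -0.995]] [0.066 0.498 1.498]
[0.20644119 0.58945541 0.22210613] [-5.94526675e-05  1.67593387e-01  9.85855945e-01 -7.13308770e-04] 0.1
```

View pics/scene0.png

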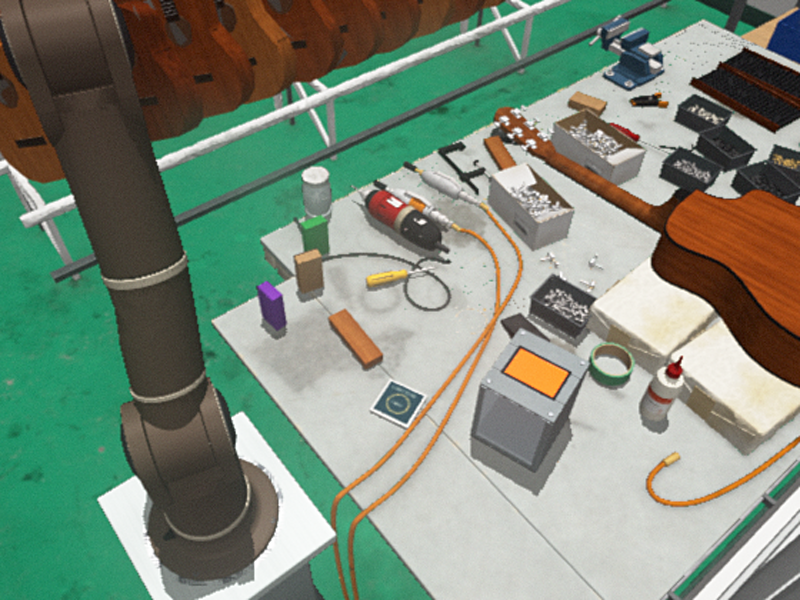

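View pics/top0.png

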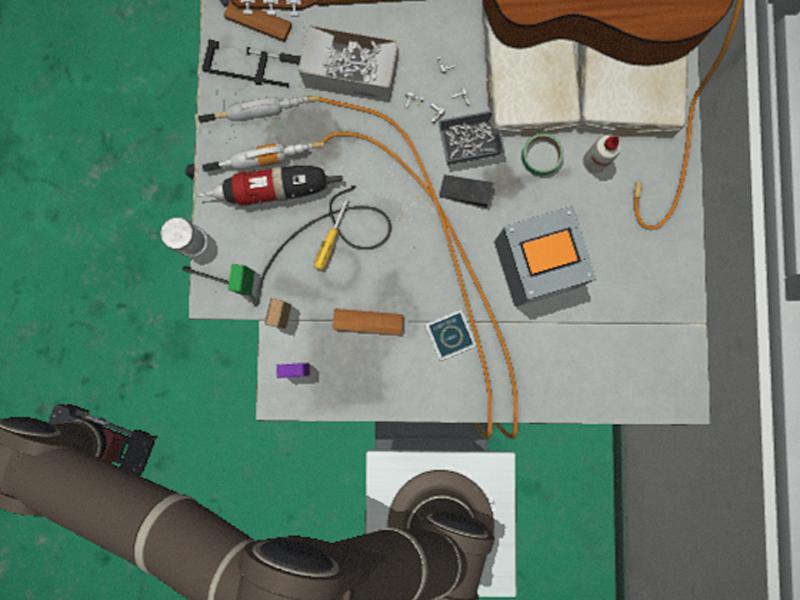

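The scene view shows the cork block at about (309,270), between the green and purple look-alikes, with the caul at (356,338) and the box flap at (537,373). In the top view the block is at (278,312) and the flap at (550,252). Next I'll enlarge the block and the flap in the top view.

```bash
python3 - <<'E'
import cv2,numpy as np
from cell import manip
s=manip.snapshot("top")["pixels"][:,:,::-1]
a=cv2.resize(s[200:250,170:220],(400,400),interpolation=cv2.INTER_CUBIC)
b=cv2.resize(s[140:220,345:425],(400,400),interpolation=cv2.INTER_CUBIC)
cv2.imwrite("pics/crop.png",np.hstack([a,b]))
E
```

```text
(no output)
```

View pics/crop.png

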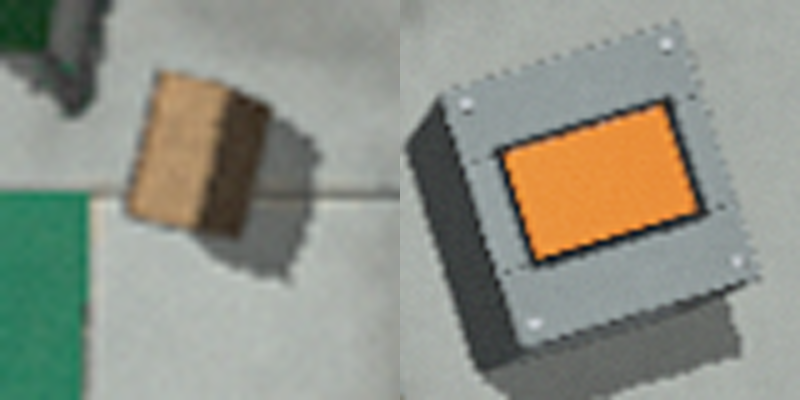

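The crop shows the block's top face with corners at (160,72), (232,90), (200,230) and (128,212). The flap's corners are at (500,148), (668,100), (706,212) and (536,264).

```bash
cat > h.py <<'E'
import numpy as np
from scipy.spatial.transform import Rotation as Ro
def ray(s,p,z):
    R=np.array(s["R"]);c=-R.T@np.array(s["t"])
    d=R.T@np.array([(p[0]-s["cx"])/s["fx"],(p[1]-s["cy"])/s["fy"],1])
    return (c+d*(z-c[2])/d[2])[:2]
def ang(v): return np.degrees(np.arctan2(v[1],v[0]))
def tool(st):
    q=np.array(st["ee_rot"]);return Ro.from_quat(q[[1,2,3,0]])
E
python3 - <<'E'
from h import *
from cell import manip
s=manip.snapshot("top")
B=np.array([ray(s,(170+x/8,200+y/8),.101) for x,y in[(160,72),(232,90),(200,230),(128,212)]])
F=np.array([ray(s,(345+(x-400)/5,140+y/5),.18) for x,y in[(500,148),(668,100),(706,212),(536,264)]])
for n,P in(("block",B),("flap",F)):
    print(n,P.mean(0).round(4),[(np.linalg.norm(P[(i+1)%4]-P[i])*1e3).round(1) for i in range(4)],[ang(P[(i+1)%4]-P[i]).round(1) for i in range(4)])
st=manip.read_state();R=tool(st);print(st["tcp_pos"],R.as_matrix().round(3),st["time_s"],"tool y ang",ang(R.as_matrix()[:,1]))
E
```

```text
block [0.4355 0.3429] [np.float64(27.3), np.float64(52.3), np.float64(27.2), np.float64(52.3)] [np.float64(-103.4), np.float64(168.7), np.float64(76.6), np.float64(-11.2)]
flap [ 0.5548 -0.2057] [np.float64(97.9), np.float64(66.0), np.float64(99.2), np.float64(67.7)] [np.float64(-73.4), np.float64(-162.1), np.float64(107.6), np.float64(16.8)]
[0.20647628 0.5895963  0.22233818] [[-0.944  0.33  -0.   ]
 [ 0.33   0.944 -0.001]
 [-0.    -0.001 -1.   ]] 0.2 tool y ang 70.70345787429314
```

```bash
python3 -m handwheel '[[0,-37,-19.5,0,0,0,0],[0,-37,-19.5,0,0,0,0],[0,-37,-19.5,0,0,0,0],[0,-37,-19.5,0,0,0,0],[0,-37,-19.5,0,0,0,0],[0,-37,-19.5,0,0,0,0],[0,-37,-19.5,0,0,0,0],[0,-38,-20.5,0,0,0,0],[0,0,0,0,0,0,-7.5],[0,0,0,0,0,0,0],[0,0,0,0,0,0,0]]' 20
python3 - <<'E'
from h import *
from cell import manip
import cv2
s=manip.snapshot("wrist");cv2.imwrite("pics/w1.png",s["pixels"][:,:,::-1])
R=np.array(s["R"]);t=np.array(s["t"])
# predicted corners, centre (0.4355,0.3429), 78 deg
a=np.radians(78);u=np.array([np.cos(a),np.sin(a)]);v=np.array([-u[1],u[0]])
for i,j in((1,1),(1,-1),(-1,-1),(-1,1)):
    p=R@np.r_[np.array([.4355,.3429])+i*.014*u+j*.028*v,.101]+t;print((p[:2]/p[2]*s["fx"]+[s["cx"],s["cy"]]).round(1))
st=manip.read_state();print(st["tcp_pos"],ang(tool(st).as_matrix()[:,1]))
E
```

```text
time_s: 1.58
tcp_pos: [0.4345, 0.344, 0.2227]
ee_rot: [-0.0, 0.104, 0.995, 0.0]
force: [-1.1, 0.6, -0.7]
width: 1.001
finger_force: 0.0
[295.4 166.8]
[294.3 232.3]
[261.1 232.2]
[260.2 166.7]
[0.43447793 0.34415681 0.22278326] 78.15298271509127
```

View pics/w1.png

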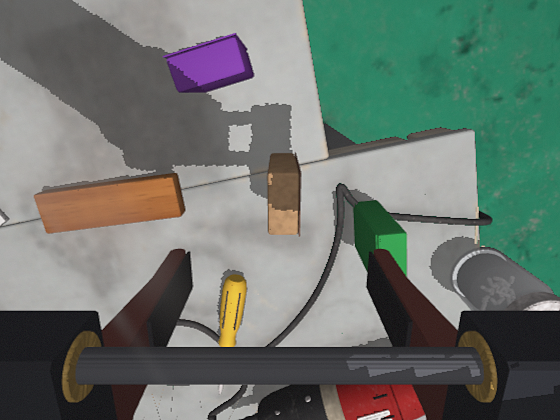

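The wrist view shows the block's top face spanning columns 268–300, with its far edge at row 235. That's about 6 px right and 3 px below the prediction, so I'll shift about 3 mm. The green look-alike at (380,235) is off to the right, so I'll descend with the fingers partly closed.

```bash
python3 -m handwheel '[[110,-3,3,30,0,0,0],[110,0,0,0,0,0,0],[110,0,0,0,0,0,0],[110,0,0,35,0,0,0],[110,0,0,35,0,0,0],[110,0,0,34,0,0,0],[110,0,0,0,0,0,0]]' 20
python3 -m handwheel '[[200,0,0,0,0,0,0],[200,0,0,0,0,0,0],[200,0,0,0,0,0,0],[200,0,0,0,0,0,0],[200,0,0,0,0,0,0]]' 20
python3 - <<'E'
from cell import manip
import cv2,numpy as np
w=manip.snapshot("wrist")["pixels"][:,:,::-1]
s=manip.snapshot("scene")["pixels"][:,:,::-1][130:250,140:300]
cv2.imwrite("pics/g1.png",np.hstack([cv2.resize(w,(400,300)),cv2.resize(s,(400,300),interpolation=cv2.INTER_CUBIC)]))
E
```

```text
time_s: 2.5
tcp_pos: [0.4375, 0.3453, 0.0878]
ee_rot: [-0.001, 0.103, 0.995, -0.001]
force: [-0.2, -0.2, -0.2]
width: 0.564
finger_force: 0.0
time_s: 3.12
tcp_pos: [0.4393, 0.3467, 0.0903]
ee_rot: [0.001, 0.103, 0.995, 0.001]
force: [-1.0, -1.1, 7.5]
width: 0.317
finger_force: 20.0
```

View pics/g1.png

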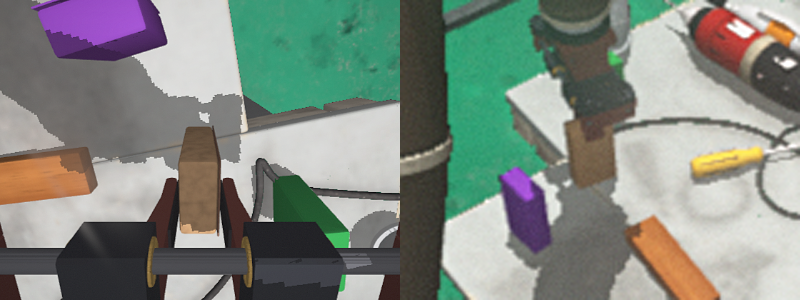

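The block is held: the opening is 28 mm at 20 N. I'll lift it and carry it over to the box.

```bash
python3 -m handwheel '[[200,0,0,-10,0,0,0],[200,0,0,-35,0,0,0],[200,0,0,-45,0,0,0],[200,0,0,-45,0,0,0],[200,0,0,-45,0,0,0],[200,0,0,-40,0,0,0],[200,0,0,-10,0,0,0]]' 30
python3 -m handwheel '[[200,-10,-25,0,0,0,0],[200,-20,-45,0,0,0,0],[200,-22,-49,0,0,0,0],[200,-22,-49,0,0,0,0],[200,-22,-49,0,0,0,0],[200,-22,-49,0,0,0,0],[200,-22,-49,0,0,0,0],[200,-22,-49,0,0,0,0],[200,-22,-49,0,0,0,0],[200,-20,-45,0,0,0,0],[200,-15,-35,0,0,0,0],[200,-8,-24,0,0,0,0]]'
python3 -m handwheel '[[200,0,0,0,0,0,8],[200,0,0,0,0,0,10],[200,0,0,0,0,0,10],[200,0,0,0,0,0,10],[200,0,0,0,0,0,10],[200,0,0,0,0,0,8],[200,0,0,0,0,0,5],[200,0,0,0,0,0,0],[200,0,0,0,0,0,0]]'
python3 - <<'E'
from h import *
from cell import manip
import cv2
for n in("wrist","top"):
    s=manip.snapshot(n);im=s["pixels"][:,:,::-1].copy()
    R=np.array(s["R"]);t=np.array(s["t"])
    a=np.radians(17.2);u=np.array([np.cos(a),np.sin(a)]);v=np.array([-u[1],u[0]])
    for i,j in((1,1),(1,-1),(-1,-1),(-1,1)):
        p=R@np.r_[np.array([.5548,-.2057])+i*.032*u+j*.048*v,.18]+t;print(n,(p[:2]/p[2]*s["fx"]+[s["cx"],s["cy"]]).round(1))
    if n=="wrist": cv2.imwrite("pics/w2.png",im)
st=manip.read_state();M=tool(st).as_matrix();print(st["tcp_pos"],M.round(3),ang(M[:,1]),st["width"])
p=R@0
s=manip.snapshot("wrist");R=np.array(s["R"]);t=np.array(s["t"])
for z in (.014,-.087):
  for i,j in((1,1),(1,-1),(-1,-1),(-1,1)):
    X=np.array(st["tcp_pos"])+M@np.array([j*.028,i*.014,-z-.0]) ;p=R@X+t;print(z,(p[:2]/p[2]*s["fx"]+[s["cx"],s["cy"]]).round(1))
E
```

```text
time_s: 4.1
tcp_pos: [0.4392, 0.3462, 0.3218]
ee_rot: [0.001, 0.103, 0.995, 0.002]
force: [-0.7, 0.6, -1.6]
width: 0.315
finger_force: 30.0
time_s: 5.6
tcp_pos: [0.5543, -0.2086, 0.3173]
ee_rot: [-0.001, 0.104, 0.995, -0.0]
force: [-0.0, -0.7, -2.0]
width: 0.31
finger_force: 30.0
time_s: 6.72
tcp_pos: [0.5547, -0.2064, 0.3182]
ee_rot: [-0.001, 0.593, 0.806, -0.0]
force: [-0.2, 0.3, -0.6]
width: 0.311
finger_force: 30.0
wrist [317.8 137.2]
wrist [314.  244.8]
wrist [243.1 244.6]
wrist [239.8 137. ]
top [365.6 170.1]
top [398.4 160.4]
top [405.5 182.2]
top [372.5 192. ]
[ 0.55489252 -0.20658294  0.318537  ] [[-0.297  0.955 -0.   ]
 [ 0.955  0.297  0.   ]
 [ 0.    -0.    -1.   ]] 17.275411766840076 0.3136682106893891Traceback (most recent call last):
  File "<stdin>", line 12, in <module>
ValueError: matmul: Input operand 1 does not have enough dimensions (has 0, gufunc core with signature (n?,k),(k,m?)->(n?,m?) requires 1)
```

View pics/w2.png

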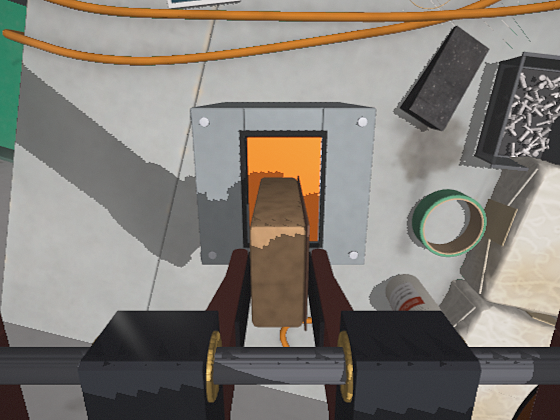

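The picture shows the mouth at columns 242–326, with its far edge at row 131. The box's top corners are at (193,108), (375,108), (367,264) and (202,264). The block's top face has corners (250,226), (306,226), (304,326) and (252,326), and its lower edge runs from (261,178) to (299,178). I'll turn these into positions.

```bash
python3 - <<'E'
from h import *
from cell import manip
s=manip.snapshot("wrist");st=manip.read_state();M=tool(st).as_matrix();T=np.array(st["tcp_pos"])
def show(n,L,z):
    P=np.array([ray(s,p,z) for p in L]); Q=np.array([M.T@np.r_[p-T[:2],0] for p in P])[:,:2]*1e3
    print(n,"tool xy mm",Q.round(1).tolist(),"mean",Q.mean(0).round(1))
show("boxtop",[(193,108),(375,108),(367,264),(202,264)],.18)
show("mouth far",[(242,131),(326,131)],.18)
show("mouth rt",[(326,131),(324,246)],.18)
show("blk top",[(250,226),(306,226),(304,326),(252,326)],T[2]+.0107)
show("blk bot",[(261,178),(299,178)],T[2]-.0903)
E
```

```text
boxtop tool xy mm [[71.7, -68.4], [71.8, 77.6], [-66.7, 81.7], [-66.9, -70.2]] mean [2.5 5.2]
mouth far tool xy mm [[53.6, -29.7], [53.6, 39.0]] mean [53.6  4.7]
mouth rt tool xy mm [[53.6, 39.0], [-48.7, 41.4]] mean [ 2.5 40.2]
blk top tool xy mm [[27.5, -12.3], [27.5, 12.6], [-24.9, 12.9], [-24.9, -12.6]] mean [1.3 0.1]
blk bot tool xy mm [[25.6, -12.3], [25.7, 14.9]] mean [25.6  1.3]
```

```bash
python3 -m handwheel '[[200,1.5,4,15,0,0,0],[200,0,0,20,0,0,0],[200,0,0,15,0,0,0],[200,0,0,15,0,0,0],[200,0,0,15,0,0,0],[200,0,0,15,0,0,0],[200,0,0,12,0,0,0],[200,0,0,0,0,0,0],[200,0,0,0,0,0,0]]' 30
python3 - <<'E'
from cell import manip
import cv2,numpy as np
w=manip.snapshot("wrist")["pixels"][:,:,::-1]
s=manip.snapshot("scene")["pixels"][:,:,::-1][210:360,300:500]
cv2.imwrite("pics/i1.png",np.hstack([cv2.resize(w,(400,300)),cv2.resize(s,(400,300),interpolation=cv2.INTER_CUBIC)]))
E
```

```text
time_s: 8.0
tcp_pos: [0.5587, -0.2042, 0.2122]
ee_rot: [0.0, 0.593, 0.805, 0.0]
force: [-0.8, 0.2, -1.3]
width: 0.316
finger_force: 30.0
```

View pics/i1.png

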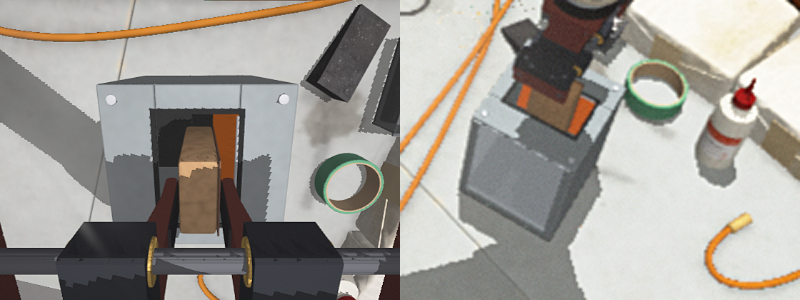

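The flap hangs open on the right at (228,150) and the block is about 58 mm down and well centred, with the force near zero. Releasing it now.

```bash
python3 -m handwheel '[[60,0,0,0,0,0,0],[60,0,0,0,0,0,0],[60,0,0,0,0,0,0],[60,0,0,0,0,0,0],[60,0,0,-20,0,0,0],[60,0,0,-40,0,0,0],[60,0,0,-40,0,0,0],[60,0,0,-20,0,0,0],[60,0,0,0,0,0,0],[60,0,0,0,0,0,0],[60,0,0,0,0,0,0],[60,0,0,0,0,0,0]]'
python3 - <<'E'
from cell import manip
import cv2,numpy as np
w=manip.snapshot("wrist")["pixels"][:,:,::-1]
s=manip.snapshot("scene")["pixels"][:,:,::-1][210:360,300:500]
cv2.imwrite("pics/r1.png",np.hstack([cv2.resize(w,(400,300)),cv2.resize(s,(400,300),interpolation=cv2.INTER_CUBIC)]))
E
```

```text
time_s: 9.6
tcp_pos: [0.5582, -0.2039, 0.331]
ee_rot: [-0.001, 0.593, 0.805, -0.0]
force: [-0.2, 0.1, -0.8]
width: 0.768
finger_force: 0.0
```

View pics/r1.png

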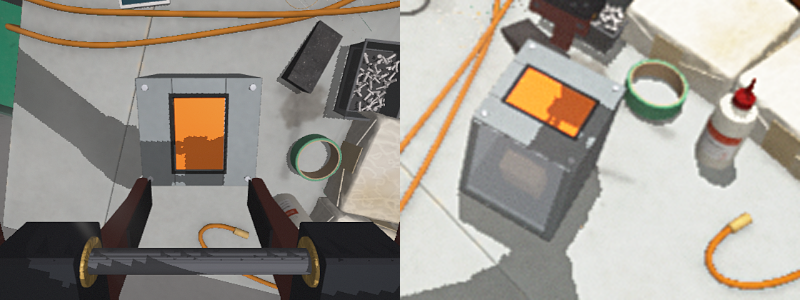

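The flap is shut, and the block shows through the clear front at (520,170) in the scene crop. The gripper is clear of everything, so I'm handing the job in.

```bash
python3 -m handwheel '[[60,0,0,0,0,0,0],[60,0,0,0,0,0,0],[60,0,0,0,0,0,0],[60,0,0,0,0,0,0]]' >/dev/null; python3 -c "from cell import manip;print(manip.finish_job())"
```

```text
the job is handed in; nothing more can be done
None
```

The cork sanding block is inside the dust box and the flap has closed behind it; the caul was not touched, and the job was handed in at about 10 s (no verdict was returned).

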